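# Brace a rivet jar and unscrew its cap

### The job

Slide the red-handled jaw in until it grips the square rivet jar firmly in the bench clamp, and only then unscrew the jar's black cap anticlockwise, turning only until its thread lets go, and lift it straight off. Finish still holding the cap in the gripper, level and still, a finger's breadth above the jar's open mouth and not touching it; do not put it down. Keep the jar upright and down in the clamp, the jaw closed, and leave the tape, wooden block and tin where they are.

Things in the scene. Friction and masses are not known exactly. Their poses are not given: they have to be found in the camera images.
- vise: grey bench clamp, screwed to the bench. Base plate 100 mm (x) by 215 mm (y) by 12 mm thick, from y = -147 to +67 mm; origin at table height, in line with the jar's seat; z up. The fixed jaw stands at its +y end: inner face at y = +36 mm, top at z = 57 mm. The jar stands on the plate (z = 12 mm) between the jaws. The plate is slippery: an unclamped jar turns with its cap.
- jaw (a joint): the clamp's steel sliding jaw (62 mm wide, top at z = 56 mm): 0 = wide open, grows in m as it slides in the clamp's +y direction towards the fixed jaw. Its face lies at clamp y = -62 mm + joint value, so a jar gripped squarely against the fixed jaw gives 0.034. The slide is stiff (about 13 N to move) and stays where it is left; press 6 to 9 N more against the jar.
- jaw_handle (a point): centre of the top of the jaw's upright red round handle post, 18 mm diameter, top at z = 78 mm, free of other things from z = 33 mm up; the post's axis is 60 mm behind the jaw's face and 44 mm from the back of the jaw plate. It moves with the jaw.
- jar: square clear glass jar full of brass and steel rivets, loose between the jaws, 64 by 64 mm, body 62 mm high, about 0.45 kg; origin at the centre of its underside, z up. A round threaded neck of 42 mm diameter (50 mm over the thread) rises from it to the rim 83 mm above the origin. A red dot on the shoulder lies at 1.25 rad (72 degrees) anticlockwise from the jar's x axis.
- jar_rim (a point): centre of the jar's mouth, at rim height, 83 mm above the jar's underside
- cap: round black screw cap on the jar, 58 mm diameter, 29 mm high, 60 g; origin at the centre of its underside, z up, x through its white stripe. Its underside starts about 72 mm above the jar's (top 113 mm above the bench). Grip the solid upper 14 mm; the skirt reaches 11 mm below the rim. Anticlockwise from above loosens; a sprung rubber seal presses 12 N on the rim; turning takes 0.2 to 0.4 N m.
- cap_mark (a point): point on the cap's white stripe: 24 mm from the axis along cap x, 29 mm above its underside. The stripe's angle anticlockwise from the jar's x axis starts at 0 to 0.25 rad; the cap rises 1.5 mm as it turns and its three lugs are free at 1.05 to 1.5 rad, best at 1.25 (stripe towards the red dot). Then it lifts straight off; earlier, pulling lifts the jar. Past 1.55 the lugs meet the next thread.
- tape: bystander: yellow roll of tape lying flat, 92 mm outside diameter, 26 mm high; origin under its centre
- block: bystander: eight-sided wooden block about 100 mm across, 50 mm high; origin under its centre
- tin: bystander: closed tin with a paper label, 66 mm diameter, 70 mm high; origin under its centre
Mind the look-alikes: they are no part of the job. Of the things like the cap, leave any that is blue or turquoise; of the rest the larger one is meant.

How it is judged:
By the outcome, as a careful person would: the job done as asked, in the order asked, and still so for the second after the job is handed in, while the arm keeps its last pose, push and grip.
It also fails if it takes over 51 s, if anything falls off the work surface, if the arm or the gripper's body presses on something with over 40 N, if the wrist force passes 120 N, or if a joint passes its speed limit or range.

### The arm

A 7-joint arm with a two-finger parallel gripper is mounted at the origin on the work surface. World frame = base frame: x ahead of the robot, y to its left, z up, the work surface at z = 0. Lengths are in m, angles in rad, forces in N, time in s.
With the tool pointing down it reaches from about 0.425 to 0.875 m from the base axis. Payload 4.7 kg.
Tool frame: the origin (TCP) lies midway between the tips of the shut fingers; the grasp point (between the pads) lies 19 mm behind it; z points along the fingers, y is the line along which they close (so a half turn about z gives the same grasp; the last joint's range is limited). The gripper opens to 87 mm and grips with 3 to 60 N. Pads are 19 mm wide; open, the fingers measure 117 mm over their backs; the gripper's body (75 mm by 190 mm) begins 51 mm behind the grasp point.
Start: joints at [-1.284, 0.321, -0.07, 1.45, 0.023, 1.371, -0.057], TCP at [0.175, 0.626, 0.223] pointing down, gripper open.
Joint ranges: [-2.86, 2.86], [-0.3, 2.09], [-1.38, 1.24], [0.06, 2.45], [-1.56, 4.7], [0.09, 2.05], [-2.69, 2.69]. Speed limits (rad/s): [2.57, 2.57, 3.14, 3.14, 3.14, 3.14, 3.14].

### API

Orientations are given as a rotation vector (axis times angle).
In Python, from bench import ctrl gives the robot as it stands. The module is installed in compiled form; this text tells all that it offers.
- The arm moves only by the shell command python3 -m handwheel 'ROWS' [FORCE]. ROWS is JSON, a list of rows, each a list of 7 numbers: the finger opening in m, from 0 to 0.087, then the shift along the tool's x, y, z in m, then the turn, a rotation vector about the tool's x, y, z in degrees. A call has 1 to 12 rows; each row shifts and turns the commanded pose from where the row before left it, along the tool's axes as they then stand; what a row does not reach is not made up. A row lasts 1/8 s, in which the tool goes at most 62.5 mm and 10.7 degrees, less where a joint would pass 70% of its speed; a pose out of reach is approached as far as the arm can. A call is refused whole if a number of a shift passes 0.0625 or a number of a turn 10.7, either way. A call with a gripper value outside its range is refused whole. The fingers move at their own pace and stop on an object; FORCE is the grip in N (left out, the last holds). Time passes only in rows, so rows that do not move let the fingers close. It gives the time, the measured TCP pose, the force, the opening and the grip force at its end, in the units of the state.
- ctrl.get_state(): the state, without advancing time (a new reading comes with each control period).
- ctrl.get_image(name): name is "scene" or "top" or "wrist"; returns (picture, depth): 384x512x3 uint8, blue, green, red; 384x512 float32, m along the optical axis (not along the pixel's ray), 0 where there is no reading.
- ctrl.camera_info(name): a dict with "intrinsics" (3x3 intrinsics, pixels), "R" (3x3) and "t" (3): a world point X has camera coordinates R X + t. Camera axes: x right, y down, z forward; pixel columns grow to the right and rows downward; lengths in m; the calibration is good to about 2 mm. A picture is of the moment at which its call begins: read the wrist's pose just before it. camera_info takes no time and is no camera call; for the wrist camera it gives the pose at the moment of the call.
- ctrl.close_job(): hands the job in; it is judged then, once.
The state is a dict: "time": time; "joint_positions": joint angles; "qd": joint speeds; "joint_torque": joint torques, N m; "position": TCP position; "tool_rot": TCP orientation; "ft_force": force on the tool from outside, world axes, zero at the start; "torque": the same for the moment, N m; "grip_width": opening from 0.0 (shut) to 1.0 (fully open); "grip_force": force on a finger pad.
Only numpy, scipy, OpenCV 4.12 (cv2) and the standard library are available. Lean on these libraries where they do the work, as an engineer would, in place of code of your own. Each camera call takes 0.05 s, during which the arm holds its last target. There are 200 camera calls.

## Working session

There is one attempt and no reset: what is moved stays moved. The work goes in short steps, Python scripts to look and compute and a shell command to move; the robot and the scene stay as the last step left them, time stands still between calls to the robot, and variables do not carry over. Pictures are saved under pics/ and viewed, at most 10 in all, crops included, and the job is handed in when it is done.

```bash
mkdir -p pics
cat > h.py <<'E'
import numpy as np, cv2
from bench import ctrl
from scipy.spatial.transform import Rotation as Ro
def ray(ci,u,v,z):
    K,R,t=[np.array(ci[k]) for k in("intrinsics","R","t")]
    c=-R.T@t; d=R.T@np.linalg.inv(K)@np.array([u,v,1.]); return c+d*(z-c[2])/d[2]
def proj(ci,X):
    p=np.array(ci["intrinsics"])@(np.array(ci["R"])@np.array(X)+np.array(ci["t"])); return p[:2]/p[2]
E
python3 - <<'E'
from h import *
s=ctrl.get_state(); print({k:np.round(v,3).tolist() for k,v in s.items()})
for n in("scene","top"):
    ci=ctrl.camera_info(n); im,d=ctrl.get_image(n); cv2.imwrite(f"pics/{n}0.png",im); np.savez(f"{n}0.npz",im=im,d=d)
    print(n,np.round(ci["intrinsics"],1).tolist(),np.round(ci["R"],3).tolist(),np.round(ci["t"],3).tolist())
E
```

```text
{'time': 0.0, 'joint_positions': [-1.284, 0.322, -0.07, 1.452, 0.023, 1.371, -0.057], 'qd': [0.0, 0.0, -0.001, -0.0, 0.0, -0.001, -0.0], 'joint_torque': [0.0, -49.129, -0.404, -31.252, -0.064, 0.044, 0.0], 'position': [0.175, 0.625, 0.221], 'tool_rot': [-0.427, -3.112, 0.003], 'ft_force': [0.791, 0.609, -0.39], 'torque': [0.001, -0.018, -0.013], 'grip_force': 0.0, 'grip_width': 1.001}
scene [[415.7, 0.0, 257.6], [0.0, 415.7, 192.4], [0.0, 0.0, 1.0]] [[0.691, 0.723, 0.015], [0.432, -0.395, -0.811], [-0.58, 0.567, -0.585]] [-0.465, -0.126, 1.083]
top [[375.1, 0.0, 258.1], [0.0, 375.1, 190.1], [0.0, 0.0, 1.0]] [[-0.006, -1.0, 0.004], [-0.988, 0.005, -0.157], [0.157, -0.005, -0.988]] [0.106, 0.565, 0.664]
```

View pics/scene0.png

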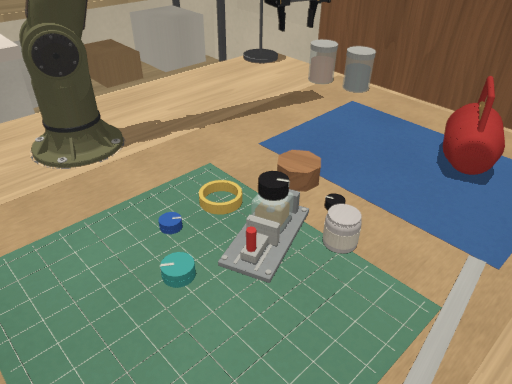

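View pics/top0.png

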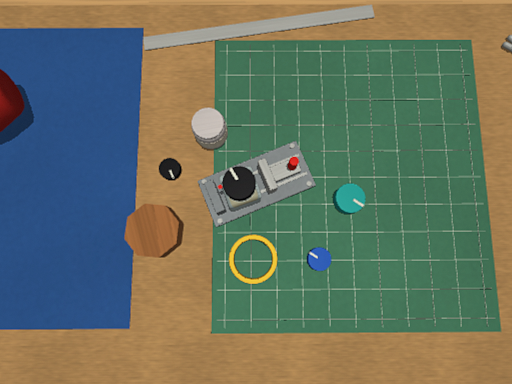

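Both views: the cap candidates in the top view are the large black cap on the jar (239,183), a small black cap (170,168), a blue one (319,259) and a turquoise one (350,198). I choose the large black one on the jar in the clamp. The red handle post is at (293,162), and the fixed jaw is to the left at about (215,195). Next: a close crop and measurement.

Run:
```python
from h import *
f=np.load("top0.npz"); im=f["im"]; ci=ctrl.camera_info("top")
cv2.imwrite("pics/crop1.png",cv2.resize(im[130:235,185:325],None,fx=5,fy=5,interpolation=cv2.INTER_CUBIC))
hsv=cv2.cvtColor(im,cv2.COLOR_BGR2HSV); H,S,V=cv2.split(hsv)
roi=np.zeros_like(H); roi[135:230,195:325]=1
def blobs(m,zs,name):
    n,l,st,c=cv2.connectedComponentsWithStats((m&(roi>0)).astype(np.uint8))
    for i in range(1,n):
        if st[i,4]>4: print(name,st[i].tolist(),c[i].round(1),[ray(ci,*c[i],z).round(4).tolist() for z in zs])
blobs(((H<8)|(H>172))&(S>150)&(V>90),[.078,.074],"red")
blobs((V<60),[.113],"black")
blobs((V>190)&(S<40),[.113],"white")
# scene view
f=np.load("scene0.npz"); im=f["im"]; ci=ctrl.camera_info("scene")
hsv=cv2.cvtColor(im,cv2.COLOR_BGR2HSV); H,S,V=cv2.split(hsv)
roi[:]=0; roi[160:280,215:320]=1
blobs(((H<8)|(H>172))&(S>150)&(V>90),[.078],"sred")
blobs((V<60),[.113],"sblack"); blobs((V>190)&(S<40),[.113],"swhite")
```

```text
red [288, 157, 11, 13, 92] [292.8 162.6] [[0.6111, 0.0397, 0.078], [0.612, 0.0393, 0.074]]
red [218, 185, 5, 4, 14] [219.9 186.5] [[0.5677, 0.172, 0.078], [0.5684, 0.1724, 0.074]]
black [222, 167, 33, 34, 824] [239.1 183.7] [[0.5665, 0.1358, 0.113]]
black [217, 210, 9, 5, 16] [221.  212.1] [[0.518, 0.1662, 0.113]]
white [200, 135, 15, 3, 31] [207.  135.7] [[0.6517, 0.1919, 0.113]]
white [291, 166, 9, 7, 15] [295.5 169.5] [[0.5907, 0.0389, 0.113]]
white [230, 168, 8, 12, 31] [233.3 173.3] [[0.5847, 0.1458, 0.113]]
white [278, 174, 24, 11, 29] [289.1 179.3] [[0.5736, 0.0501, 0.113]]
white [268, 182, 6, 6, 9] [270.2 185.3] [[0.5633, 0.0826, 0.113]]
white [261, 190, 4, 2, 5] [262.4 190.4] [[0.5546, 0.096, 0.113]]
white [218, 219, 3, 3, 6] [219.  220.2] [[0.5043, 0.1694, 0.113]]
sred [247, 227, 9, 24, 209] [250.9 238.6] [[0.6337, 0.0214, 0.078]]
sblack [259, 171, 30, 29, 722] [272.8 185.4] [[0.5849, 0.1199, 0.113]]
swhite [282, 180, 5, 1, 5] [284. 180.] [[0.5868, 0.1473, 0.113]]
swhite [256, 196, 7, 5, 15] [259.5 198.6] [[0.5975, 0.0747, 0.113]]
swhite [263, 200, 16, 5, 47] [270.4 202.1] [[0.6172, 0.0815, 0.113]]
```

View pics/crop1.png

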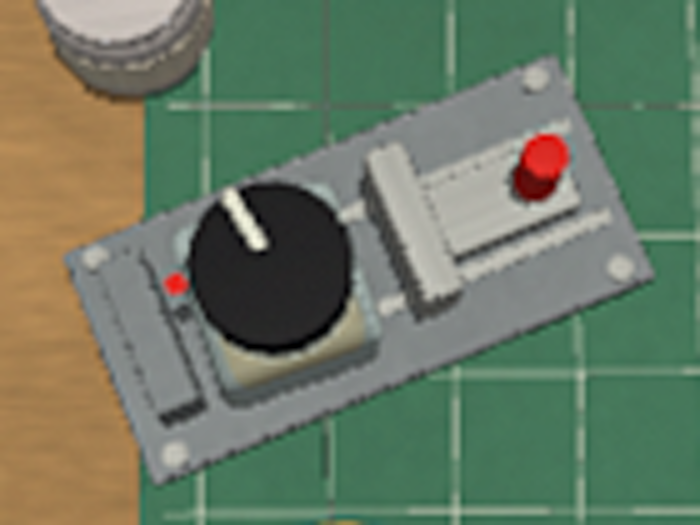

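The crop confirms the choice: large black cap on the glass jar, white stripe at crop (245,220), red dot at (176,285), fixed jaw to the left. Now the clamp frame.

Run:
```python
from h import *
f=np.load("top0.npz"); im=f["im"]; d=f["d"]; ci=ctrl.camera_info("top")
K,R,t=[np.array(ci[k]) for k in("intrinsics","R","t")]; print("cam",(-R.T@t).round(3))
cr=lambda u,v:(185+(u+.5)/5-.5,130+(v+.5)/5-.5)
P=np.array([ray(ci,*cr(*p),.012) for p in[(553,57),(655,277),(160,487),(67,258)]]);print(P.round(4).tolist())
print("sides",[np.linalg.norm(P[i]-P[(i+1)%4]).round(4) for i in range(4)])
y=(P[3]-P[0]+P[2]-P[1]);yaw=np.arctan2(-y[0],y[1]);y/=np.linalg.norm(y);x=np.array([y[1],-y[0],0])
o=P.mean(0)+y*.040; print("yaw of vise x deg",np.degrees(yaw),"x",x.round(3),"y",y.round(3),"origin",o.round(4))
h=ray(ci,*cr(549,152),.078); print("handle",h.round(4),"in vise",((h-o)@x).round(4),((h-o)@y).round(4))
m=(im.max(2)<70); m[:165]=0;m[203:]=0;m[:,:220]=0;m[:,258:]=0
c=max(cv2.findContours(m.astype(np.uint8),0,2)[0],key=cv2.contourArea);hu=cv2.convexHull(c)
(u,v),r=cv2.minEnclosingCircle(hu);print("cap px",u,v,r); 
for z in(.113,.106):
    C=ray(ci,u,v,z);print("cap",C.round(4),"vise",((C-o)@x).round(4),((C-o)@y).round(4))
s=ray(ci,*cr(230,198),.113);s2=ray(ci,*cr(262,244),.113);a=s-s2;print("stripe deg",np.degrees(np.arctan2(a[1],a[0])))
w=ctrl.get_state();M=Ro.from_rotvec(w["tool_rot"]).as_matrix();print(M.round(3))
# target relative: tool y along vise x (either sense): turn about tool z
ty=M[:,1]
for sg in(1,-1):
    tv=sg*x; print("turn about tool z deg",np.degrees(np.arctan2(-(ty[0]*tv[1]-ty[1]*tv[0]),ty[:2]@tv[:2])))
print("tool xyz shift", (M.T@(h-w["position"])).round(4))
```

```text
cam [0.455 0.107 0.744]
[[0.6713, 0.0273, 0.012], [0.5809, -0.0112, 0.012], [0.499, 0.184, 0.012], [0.5898, 0.2219, 0.012]]
sides [np.float64(0.0983), np.float64(0.2117), np.float64(0.0984), np.float64(0.211)]
yaw of vise x deg 22.75160547020141 x [0.922 0.387 0.   ] y [-0.387  0.922  0.   ] origin [0.5698 0.1424 0.012 ]
handle [0.616  0.0367 0.078 ] in vise 0.0017 -0.1153
cap px 238.76437377929688 183.24330139160156 17.06634521484375
cap [0.5672 0.1363 0.113 ] vise -0.0047 -0.0046
cap [0.5685 0.1366 0.106 ] vise -0.0034 -0.0048
stripe deg 34.37348448527742
[[-0.963  0.269 -0.   ]
 [ 0.269  0.963 -0.002]
 [-0.    -0.002 -1.   ]]
turn about tool z deg 51.62151837619794
turn about tool z deg -128.37848162380206
tool xyz shift [-0.5832 -0.448   0.1444]
```

```bash
python3 -m handwheel '[[0.05,-0.048,-0.037,0,0,0,0],[0.05,-0.048,-0.037,0,0,0,0],[0.05,-0.048,-0.037,0,0,0,0],[0.05,-0.048,-0.037,0,0,0,0],[0.05,-0.048,-0.037,0,0,0,0],[0.05,-0.048,-0.037,0,0,0,0],[0.05,-0.048,-0.037,0,0,0,0],[0.05,-0.048,-0.037,0,0,0,0],[0.05,-0.048,-0.037,0,0,0,0],[0.05,-0.048,-0.037,0,0,0,0],[0.05,-0.048,-0.037,0,0,0,0],[0.05,-0.048,-0.037,0,0,0,0]]' 40
python3 -m handwheel '[[0.05,0,0,0,0,0,10],[0.05,0,0,0,0,0,10],[0.05,0,0,0,0,0,10],[0.05,0,0,0,0,0,10],[0.05,0,0,0,0,0,10],[0.05,0,0,0,0,0,1.6],[0.05,0,0,0,0,0,0]]'
cat > go.py <<'E'
from h import *
def delta(target,s=None):
    s=s or ctrl.get_state(); M=Ro.from_rotvec(s["tool_rot"]).as_matrix()
    print("TCP",np.round(s["position"],4),"yaw tool y",np.degrees(np.arctan2(M[1,1],M[0,1])).round(2),"tilt z",M[:,2].round(4),"f",np.round(s["ft_force"],1),"grip",round(s["grip_width"]*.087,4),round(s["grip_force"],1),"t",round(s["time"],2))
    print("shift",(M.T@(np.array(target)-s["position"])).round(4))
E
python3 - <<'E'
from go import *
delta([.616,.0367,.043]); ci=ctrl.camera_info("wrist"); im,d=ctrl.get_image("wrist"); cv2.imwrite("pics/w1.png",im); np.savez("w1.npz",im=im,d=d,**ci)
print(proj(ci,[.616,.0367,.078]),proj(ci,[.5672,.1363,.113]))
E
```

```text
time: 1.6
position: [0.611, 0.0418, 0.2223]
tool_rot: [-0.426, -3.112, -0.0]
ft_force: [0.9, 1.6, -0.1]
grip_width: 0.576
grip_force: 0.0
time: 2.48
position: [0.6101, 0.0433, 0.2223]
tool_rot: [-1.736, -2.618, 0.0]
ft_force: [0.5, 0.4, 0.0]
grip_width: 0.575
grip_force: 0.0
TCP [0.6101 0.0433 0.2223] yaw tool y 22.92 tilt z [-4.e-04 -1.e-04 -1.e+00] f [0.5 0.4 0. ] grip 0.05 0.0 t 2.48
shift [-0.0084  0.003   0.1793]
[259.24045167 188.58034698] [252.91282734  75.39945841]
```

View pics/w1.png

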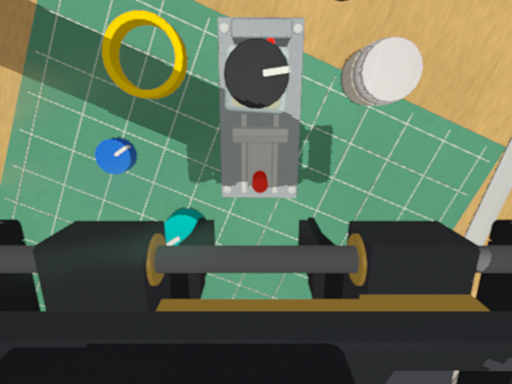

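Wrist view: gripper squarely aligned with the clamp; handle post at (260,181), cap at (257,73), stripe pointing right, tin at (385,72). Refining the handle from the bright top disc in both views.

Run:
```python
from go import *
for f,ci,box in((np.load("w1.npz"),None,(165,200,245,275)),(np.load("top0.npz"),ctrl.camera_info("top"),(150,180,280,305))):
    ci=ci or f; im=f["im"]; r=im[:,:,2].astype(int);b=im[:,:,0].astype(int); g=im[:,:,1].astype(int)
    m=(r>60)&(g<.35*r)&(b<.35*r); k=np.zeros_like(m);k[box[0]:box[1],box[2]:box[3]]=1;m&=k
    if ci is f: print(r[168:196,260])
    for th in(60,150,200):
        mm=m&(r>th); v,u=np.nonzero(mm); print(th,len(u),u.mean().round(1),v.mean().round(1),u.min(),u.max(),v.min(),v.max(),ray(ci,u.mean(),v.mean(),.078).round(4))
print("wcam",(-f["R"].T@f["t"] if 0 else -np.load("w1.npz")["R"].T@np.load("w1.npz")["t"]).round(3))
```

```text
[135 137 143 147 148 148 148 148 148 152 162 169 170 169 168 167 168 167
 166 165 166 166 166 165 166 169 171 173]
60 243 259.4 181.3 253 266 171 191 [0.613  0.0442 0.078 ]
150 166 259.6 184.2 253 266 177 191 [0.6144 0.0413 0.078 ]<stdin>:7: RuntimeWarning: Mean of empty slice.
  ret = ret.dtype.type(ret / rcount)
Traceback (most recent call last):
ValueError: zero-size array to reduction operation minimum which has no identity
```

```bash
python3 - <<'E'
from go import *
delta([.615,.039,.044])
E
python3 -m handwheel '[[0.05,-0.006,0.003,0.04,0,0,0],[0.05,0,0,0.05,0,0,0],[0.05,0,0,0.05,0,0,0],[0.05,0,0,0.02,0,0,0],[0.05,0,0,0.018,0,0,0],[0.05,0,0,0,0,0,0]]' 50
python3 -m handwheel '[[0,0,0,0,0,0,0],[0,0,0,0,0,0,0],[0,0,0,0,0,0,0],[0,0,0,0,0,0,0]]' 50
```

```text
TCP [0.6101 0.0433 0.2224] yaw tool y 22.9 tilt z [-3.e-04 -0.e+00 -1.e+00] f [-0.2  0.3 -0.4] grip 0.0505 0.0 t 2.52
shift [-0.0058  0.0029  0.1784]
time: 3.28
position: [0.6153, 0.0388, 0.0444]
tool_rot: [-1.739, -2.616, 0.001]
ft_force: [0.9, 0.3, 0.6]
grip_width: 0.575
grip_force: 0.0
time: 3.78
position: [0.6158, 0.039, 0.045]
tool_rot: [1.739, 2.616, 0.002]
ft_force: [7.9, 3.0, -2.3]
grip_width: 0.206
grip_force: 5.1
```

```bash
python3 -m handwheel '[[0,0,0.0008,0,0,0,0],[0,0.002,0,0,0,0,0],[0,0.002,0,0,0,0,0],[0,0.003,0,0,0,0,0],[0,0.003,0,0,0,0,0],[0,0.003,0,0,0,0,0],[0,0.003,0,0,0,0,0],[0,0.002,0,0,0,0,0],[0,0,0,0,0,0,0]]' 60
python3 - <<'E'
from go import *
delta([.615,.039,.044])
s=ctrl.get_state(); print("push",np.array(s["ft_force"])[:2]@[-.387,.922])
E
```

```text
time: 4.9
position: [0.6119, 0.0492, 0.0451]
tool_rot: [1.739, 2.605, -0.004]
ft_force: [6.5, -10.5, -2.1]
grip_width: 0.191
grip_force: 60.0
TCP [0.6119 0.0492 0.0451] yaw tool y 22.55 tilt z [ 0.0061 -0.0075 -1.    ] f [  6.5 -10.5  -2.1] grip 0.0166 60.0 t 4.9
shift [-0.0106 -0.001   0.0012]
push -12.209863802951102
```

Run:
```python
from h import *
ci=ctrl.camera_info("wrist"); im,d=ctrl.get_image("wrist"); im2,_=ctrl.get_image("top")
a=cv2.resize(im2[130:235,185:325],(560,420),interpolation=cv2.INTER_CUBIC)
b=cv2.resize(im[0:384,150:370],(240,420)); cv2.imwrite("pics/c2.png",np.hstack([a,b]))
```

```text
(no output)
```

View pics/c2.png

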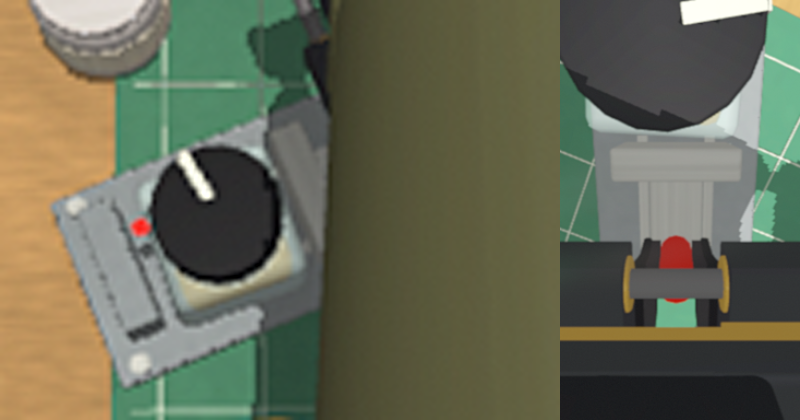

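The post sits between the pads and the jaw follows (the jaw's top end now at (290,140) in the left crop, close to the jar). Continuing in small steps.

```bash
for i in 1; do python3 -m handwheel '[[0,0.002,0,0,0,0,0],[0,0.002,0,0,0,0,0],[0,0.002,0,0,0,0,0],[0,0.002,0,0,0,0,0],[0,0.002,0,0,0,0,0],[0,0.002,0,0,0,0,0]]'; done
cat > p.py <<'E'
from go import *
s=ctrl.get_state(); f=np.array(s["ft_force"]);p=np.array(s["position"])
print("push",f[:2]@[-.387,.922],"along",((p-[.6153,.0388,0])[:2]@[-.387,.922]).round(4),"lat",((p-[.6153,.0388,0])[:2]@[.922,.387]).round(4))
E
python3 p.py
```

```text
time: 5.75
position: [0.6078, 0.059, 0.0451]
tool_rot: [1.739, 2.603, -0.005]
ft_force: [8.9, -13.1, -3.5]
grip_width: 0.19
grip_force: 60.0
push -15.55267088763712 along 0.0215 lat 0.0009
```

```bash
python3 -m handwheel '[[0,0.002,0,0,0,0,0],[0,0.002,0,0,0,0,0]]'; python3 p.py;  python3 -m handwheel '[[0,0.002,0,0,0,0,0]]'; python3 p.py;python3 -m handwheel '[[0,0.001,0,0,0,0,0]]'; python3 p.py
```

```text
time: 6.0
position: [0.6063, 0.0627, 0.0451]
tool_rot: [1.739, 2.603, -0.005]
ft_force: [8.0, -12.1, -3.9]
grip_width: 0.186
grip_force: 60.0
push -14.247735890788785 along 0.0255 lat 0.0009
time: 6.12
position: [0.6059, 0.0636, 0.0451]
tool_rot: [1.739, 2.602, -0.006]
ft_force: [10.8, -15.4, -6.2]
grip_width: 0.191
grip_force: 60.0
push -18.386158541769596 along 0.0265 lat 0.0009
time: 6.25
position: [0.6059, 0.0636, 0.0451]
tool_rot: [1.739, 2.6, -0.007]
ft_force: [10.1, -16.6, -5.1]
grip_width: 0.193
grip_force: 60.0
push -19.207811072747845 along 0.0265 lat 0.001
```

```bash
python3 -m handwheel '[[0,0.001,0,0,0,0,0],[0,0,0,0,0,0,0]]'; python3 p.py
python3 - <<'E'
from h import *
im2,_=ctrl.get_image("top"); im3,_=ctrl.get_image("scene")
a=cv2.resize(im2[150:235,190:275],(500,500),interpolation=cv2.INTER_CUBIC)
b=cv2.resize(im3[165:275,230:305],(300,500)); cv2.imwrite("pics/c3.png",np.hstack([a,b]))
E
```

```text
time: 6.5
position: [0.6059, 0.0636, 0.0451]
tool_rot: [1.739, 2.599, -0.007]
ft_force: [11.3, -16.7, -6.2]
grip_width: 0.196
grip_force: 60.0
push -19.790043814521454 along 0.0265 lat 0.0009
```

View pics/c3.png

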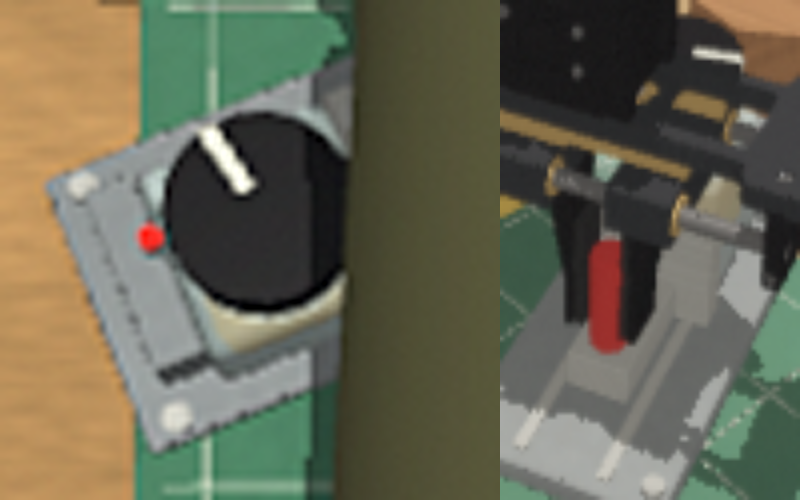

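```bash
python3 -m handwheel '[[0,0.001,0,0,0,0,0],[0,0,0,0,0,0,0]]'; python3 p.py
```

```text
time: 6.85
position: [0.6059, 0.0636, 0.0451]
tool_rot: [1.739, 2.597, -0.008]
ft_force: [12.1, -18.0, -6.4]
grip_width: 0.195
grip_force: 60.0
push -21.236017633776946 along 0.0265 lat 0.0009
```

```bash
python3 -m handwheel '[[0,-0.003,0,0,0,0,0],[0,-0.003,0,0,0,0,0],[0.05,0,0,0,0,0,0],[0.05,0,0,0,0,0,0],[0.05,0,0,0,0,0,0],[0.05,0,0,0,0,0,0]]' 40; python3 p.py
python3 -m handwheel '[[0.05,0,0,-0.03,0,0,0],[0.05,0,0,-0.05,0,0,0],[0.05,0,0,-0.05,0,0,0],[0.087,0,0,-0.05,0,0,0],[0.087,0,0,0,0,0,0]]'
python3 - <<'E'
from go import *
delta([.567,.137,.22]); ci=ctrl.camera_info("wrist"); im,d=ctrl.get_image("wrist"); cv2.imwrite("pics/w2.png",im); np.savez("w2.npz",im=im,d=d,**ci)
E
```

```text
time: 7.6
position: [0.603, 0.0704, 0.0444]
tool_rot: [-1.738, -2.617, -0.0]
ft_force: [-0.0, -0.3, -0.1]
grip_width: 0.537
grip_force: 0.0
push -0.29218568575406517 along 0.0339 lat 0.0009
time: 8.22
position: [0.6059, 0.07, 0.2295]
tool_rot: [1.736, 2.612, 0.011]
ft_force: [0.1, -0.8, -0.3]
grip_width: 0.72
grip_force: 0.0
TCP [0.6059 0.07   0.2295] yaw tool y 22.79 tilt z [ 0.0085  0.0026 -1.    ] f [ 0.1 -0.8 -0.3] grip 0.0627 0.0 t 8.22
shift [ 0.0769 -0.0099  0.0094]
```

View pics/w2.png

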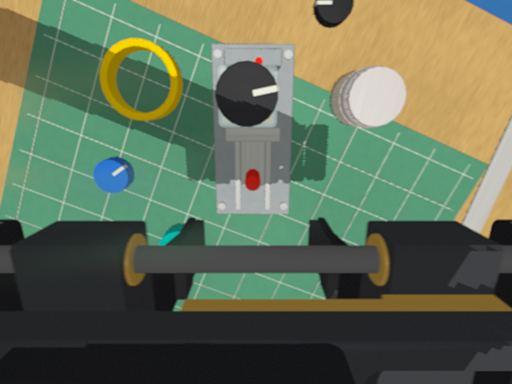

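The jar sits flush between both jaws; cap at (246,93), stripe to the right, red dot at (259,61), handle at (253,180). Now measure the cap.

```bash
cat > cap.py <<'E'
from go import *
def cap(n,box):
    ci=ctrl.camera_info(n); im,d=ctrl.get_image(n)
    m=(im.max(2)<75); k=np.zeros_like(m); k[box[0]:box[1],box[2]:box[3]]=1; m&=k
    c=max(cv2.findContours(m.astype(np.uint8),0,2)[0],key=cv2.contourArea)
    e=cv2.fitEllipse(cv2.convexHull(c)); (u,v)=e[0]; C=ray(ci,u,v,.113)
    w=(im.min(2)>150)&k.astype(bool)&(cv2.drawContours(np.zeros(m.shape,np.uint8),[cv2.convexHull(c)],0,1,-1)>0)
    y,x=np.nonzero(w); 
    W=np.array([ray(ci,a,b,.113)[:2] for a,b in zip(x,y)]); 
    vv=W.mean(0)-C[:2]; pts=np.linalg.svd(W-W.mean(0))[2][0]; pts=pts*np.sign(pts@vv)
    dd=d[int(v)-3:int(v)+4,int(u)-3:int(u)+4]
    print(n,np.round(e,1) if 0 else e,"C",C.round(4),"stripe",np.degrees(np.arctan2(vv[1],vv[0])).round(1),np.degrees(np.arctan2(pts[1],pts[0])).round(1),"depth",np.median(dd).round(4))
    K,R,t=[np.array(ci[q]) for q in("intrinsics","R","t")]; z=np.median(dd)
    print(" by depth",(R.T@(z*np.linalg.inv(K)@[u,v,1]-t)).round(4))
    return C
E
python3 -m handwheel '[[0.087,0,0,0,0,0,0],[0.087,0,0,0,0,0,0]]'
python3 - <<'E'
from cap import *
cap("wrist",(50,135,205,290)); cap("top",(155,210,200,262)); delta([.567,.137,.22]); print(np.round(ctrl.get_state()["joint_positions"],2))
E
```

```text
time: 8.52
position: [0.6024, 0.0697, 0.2229]
tool_rot: [-1.738, -2.615, 0.003]
ft_force: [0.6, -0.0, 0.4]
grip_width: 0.96
grip_force: 0.0
wrist ((251.5570831298828, 94.72164916992188), (62.5543098449707, 65.97601318359375), 178.1573486328125) C [0.5645 0.1475 0.113 ] stripe 32.3 34.3 depth 0.2581
 by depth [0.5645 0.1475 0.113 ]
top ((233.9622344970703, 185.4927520751953), (32.47258758544922, 34.07660675048828), 166.8128662109375) C [0.5634 0.1445 0.113 ] stripe 32.9 33.5 depth 0.641
 by depth [0.5635 0.1445 0.1123]
TCP [0.6027 0.0696 0.2233] yaw tool y 22.77 tilt z [-2.e-03 -6.e-04 -1.e+00] f [-0.1  0.7 -0. ] grip 0.0856 0.0 t 8.62
shift [ 0.076  -0.0068  0.0034]
[-0.64  0.25  0.58  1.58 -0.14  1.35  0.35]
```

```bash
python3 -m handwheel '[[0.087,0.045,-0.006,0,0,0,0],[0.087,0.040,0,0,0,0,0],[0.087,0,0,0.04,0,0,0],[0.087,0,0,0.03,0,0,0],[0.087,0,0,0,0,0,0],[0.087,0,0,0,0,0,0]]' 40
python3 - <<'E'
from go import *
delta([.564,.146,.088])
E
```

```text
time: 9.38
position: [0.5656, 0.1456, 0.1555]
tool_rot: [1.739, 2.615, 0.001]
ft_force: [0.5, 0.1, -0.2]
grip_width: 1.003
grip_force: 0.0
TCP [0.5656 0.1456 0.1555] yaw tool y 22.75 tilt z [ 1.2e-03  2.0e-04 -1.0e+00] f [ 0.5  0.1 -0.2] grip 0.0872 0.0 t 9.38
shift [ 0.001  -0.0013  0.0675]
```

```bash
python3 -m handwheel '[[0.087,0.001,-0.001,0.03,0,0,0],[0.087,0,0,0.025,0,0,0],[0.087,0,0,0.0125,0,0,0],[0.087,0,0,0,0,0,0],[0.05,0,0,0,0,0,0],[0.05,0,0,0,0,0,0],[0.05,0,0,0,0,0,0],[0.05,0,0,0,0,0,0]]' 15
python3 - <<'E'
from go import *
delta([.564,.146,.088])
E
```

```text
time: 10.38
position: [0.5641, 0.1464, 0.0876]
tool_rot: [1.739, 2.616, 0.002]
ft_force: [1.6, -0.4, 1.4]
grip_width: 0.66
grip_force: 15.0
TCP [0.5641 0.1464 0.0876] yaw tool y 22.78 tilt z [ 1.4e-03  6.0e-04 -1.0e+00] f [ 1.6 -0.4  1.4] grip 0.0574 15.0 t 10.38
shift [-0.0004 -0.0003 -0.0004]
```

```bash
python3 -m handwheel '[[0.05,0,0,0,0,0,0],[0.05,0,0,0,0,0,0],[0.05,0,0,-0.0001,0,0,-6],[0.05,0,0,-0.0002,0,0,-7],[0.05,0,0,-0.0002,0,0,-7],[0.05,0,0,0,0,0,0]]' 45
python3 - <<'E'
from cap import *
delta([.564,.146,.088]); print(np.round(ctrl.get_state()["torque"],2))
im,_=ctrl.get_image("wrist"); im2,_=ctrl.get_image("top"); im3,_=ctrl.get_image("scene")
cv2.imwrite("pics/c4.png",np.hstack([cv2.resize(im2[150:230,190:270],(400,400)),cv2.resize(im3[150:250,220:320],(400,400))]))
E
```

```text
time: 11.12
position: [0.5637, 0.1462, 0.088]
tool_rot: [1.26, 2.878, 0.001]
ft_force: [-0.7, -0.1, 3.0]
grip_width: 0.656
grip_force: 45.0
TCP [0.5637 0.1462 0.088 ] yaw tool y 42.72 tilt z [ 4.e-04  3.e-04 -1.e+00] f [-0.7 -0.1  3. ] grip 0.0571 45.0 t 11.12
shift [-0.0003  0.0001  0.    ]
[-0.02  0.    0.16]
```

View pics/c4.png

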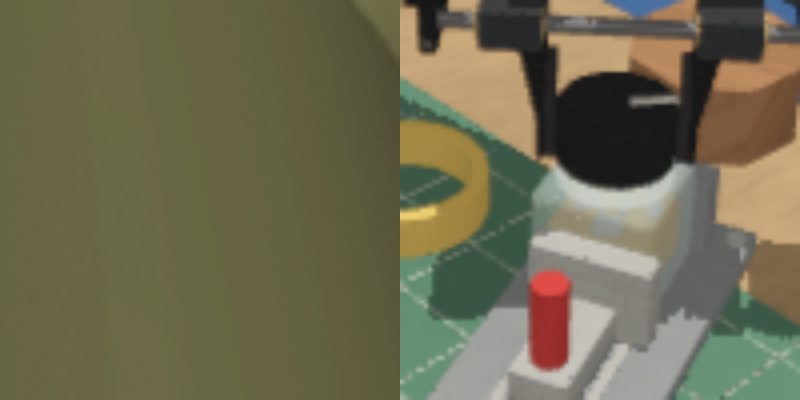

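The scene crop shows the fingers on the cap, with the stripe at (630..680, 100) and the jar upright and clamped. Check the stripe angle against the tool's turn.

```bash
cat > st.py <<'E'
from go import *
def stripe(z):
    ci=ctrl.camera_info("scene"); im,_=ctrl.get_image("scene")
    g=im.min(2); s=im.max(2).astype(int)-g; 
    s_=ctrl.get_state(); c=np.array(s_["position"]); 
    m=np.zeros(g.shape,bool)
    for y in range(140,215):
        for x in range(235,320):
            P=ray(ci,x,y,z); m[y,x]=np.hypot(*(P-c)[:2])<.027 and g[y,x]>120 and s[y,x]<50
    y,x=np.nonzero(m); W=np.array([ray(ci,a,b,z)[:2] for a,b in zip(x,y)]); v=W.mean(0)-c[:2]
    print("n",len(x),"stripe",np.degrees(np.arctan2(v[1],v[0])).round(1),"r",np.hypot(*v).round(4),"px",x.mean().round(1),y.mean().round(1))
    d=np.linalg.svd(W-W.mean(0))[2][0];d=d*np.sign(d@v);print("axis",np.degrees(np.arctan2(d[1],d[0])).round(1))
E
python3 - <<'E'
from st import *
stripe(.114)
E
```

```text
n 12 stripe 46.5 r 0.0161 px 283.2 174.8
axis 57.8
```

```bash
python3 -m handwheel '[[0.05,0,0,-0.0002,0,0,-7],[0.05,0,0,-0.0002,0,0,-7],[0.05,0,0,-0.0002,0,0,-7],[0.05,0,0,-0.0002,0,0,-7],[0.05,0,0,-0.0001,0,0,-7],[0.05,0,0,-0.0001,0,0,-6],[0.05,0,0,0,0,0,0],[0.05,0,0,0,0,0,0]]'
python3 - <<'E'
from st import *
delta([.564,.146,.088]); print(np.round(ctrl.get_state()["torque"],2)); stripe(.1145)
im3,_=ctrl.get_image("scene"); im,_=ctrl.get_image("wrist")
cv2.imwrite("pics/c5.png",np.hstack([cv2.resize(im3[150:250,220:320],(400,400),interpolation=cv2.INTER_CUBIC),cv2.resize(im,(400,400))]))
E
```

```text
time: 12.32
position: [0.564, 0.1462, 0.0891]
tool_rot: [0.172, 3.136, 0.0]
ft_force: [-0.2, -0.8, 4.8]
grip_width: 0.653
grip_force: 45.0
TCP [0.564  0.1462 0.0891] yaw tool y 83.7 tilt z [ 9.e-04  3.e-04 -1.e+00] f [-0.2 -0.8  4.8] grip 0.0568 45.0 t 12.32
shift [-0.0001 -0.0002  0.0011]
[-0.02  0.02  0.08]
n 13 stripe 95.5 r 0.0157 px 279.9 171.1
axis 94.9
```

View pics/c5.png

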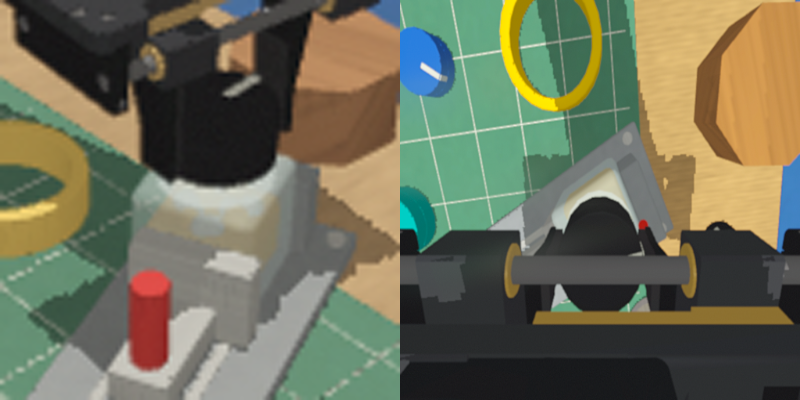

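The stripe measures 95°, i.e. 72° from the jar's x axis, towards the red dot at right crop (643,225); the jar is still flush and upright. Lifting gently and watching the force.

```bash
python3 -m handwheel '[[0.05,0,0,-0.001,0,0,0],[0.05,0,0,-0.001,0,0,0],[0.05,0,0,-0.001,0,0,0],[0.05,0,0,-0.001,0,0,0],[0.05,0,0,0,0,0,0]]'
```

```text
time: 13.1
position: [0.5635, 0.1462, 0.0925]
tool_rot: [-0.171, -3.137, 0.0]
ft_force: [0.6, -0.4, -1.3]
grip_width: 0.652
grip_force: 45.0
```

```bash
python3 -m handwheel '[[0.05,0,0,-0.002,0,0,0],[0.05,0,0,-0.003,0,0,0],[0.05,0,0,-0.004,0,0,0],[0.05,0,0,-0.004,0,0,0],[0.05,0,0,-0.004,0,0,0],[0.05,0,0,-0.004,0,0,0],[0.05,0,0,-0.002,0,0,0],[0.05,0,0,0,0,0,0],[0.05,0,0,0,0,0,0],[0.05,0,0,0,0,0,0],[0.05,0,0,0,0,0,0]]'
python3 - <<'E'
from go import *
delta([.564,.146,.115]); print(np.abs(ctrl.get_state()["qd"]).max())
im3,_=ctrl.get_image("scene"); im2,_=ctrl.get_image("top")
cv2.imwrite("pics/c6.png",np.hstack([cv2.resize(im3[140:260,210:330],(500,500),interpolation=cv2.INTER_CUBIC),cv2.resize(im2,(300,225)).repeat(1,0) if 0 else cv2.resize(im2[130:330,120:330],(300,500))]))
E
```

```text
time: 14.48
position: [0.5635, 0.1462, 0.1155]
tool_rot: [-0.171, -3.137, 0.0]
ft_force: [-0.0, -0.1, -0.7]
grip_width: 0.653
grip_force: 45.0
TCP [0.5635 0.1462 0.1155] yaw tool y 83.77 tilt z [-1.e-04 -0.e+00 -1.e+00] f [-0.  -0.1 -0.7] grip 0.0568 45.0 t 14.47
shift [-0.0005 -0.0001  0.0005]
0.0009806960229100821
```

View pics/c6.png

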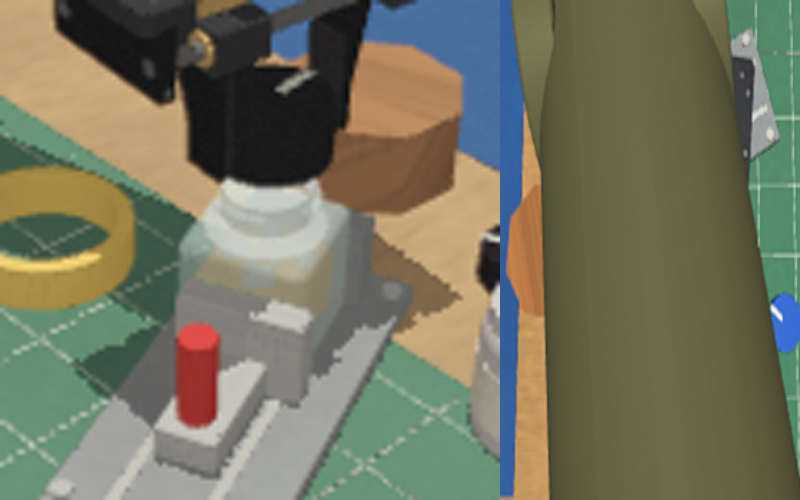

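The cap is off and level above the threaded neck (left crop 270,200). The jar is down in the clamp and the jaw is closed. The force shows only the cap's weight (0.7 N), and the underside is about 17 mm above the rim. Handing in.

```bash
python3 -c "
from bench import ctrl
print(ctrl.close_job())"
```

```text
the job is handed in; nothing more can be done
None
```

The job is handed in at about 14.5 s: the jaw grips the jar with roughly 8 N beyond the slide's own friction, and the black cap was unscrewed to about 1.25 rad, lifted straight off, and is held level about 17 mm above the open mouth.

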